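# Put a jar away in a roll-top desk cabinet, roll it shut and pin the hasp

### The job

Put the blue cream jar away: roll up the slatted shutter of the desk cabinet, stand the jar upright on the cabinet's floor (set it down, do not drop it), and roll the shutter fully shut again. Then take the red-knobbed lock pin out of its parking tab and push it fully home, through the shutter's tongue and the lug hidden below it (feel for its hole), so that the shutter is locked, leaving the yellow bottle and the things in the cabinet as they stand.

Things in the scene. Friction and masses are not known exactly. Their poses are not given: they have to be found in the camera images.
- cabinet: Grey roll-top desk cabinet with a slatted wooden shutter (tambour), fixed: 330 wide (y), 350 deep (x), 236 high. Origin on the desk, mid-width, under the middle of the shut shutter's thickness. Its x points into the cabinet, +y to the left seen from the front, z up. Floor inside at z 45; side panels 15 thick, 300 apart, as high as the shutter's track. A cup and a bottle stand inside, at the back.
- shelf_spot (a point): Free spot for the jar on the cabinet's floor (z = 45 mm): cabinet x = 80, y = 0. With the shutter fully up the cabinet is open from above between x = -11 and 120, over the full inside width. Anywhere on the floor in front of the cup and bottle will do.
- shutter (a joint): How far the shutter is rolled up round its track, rad: 0 fully shut (on its stop), 1.48 fully up. The track is an arc of radius 165 mm about an axis along the cabinet's y at cabinet x = 165, z = 60; the shut bottom rail is at the arc's front (x = 0, z = 60), and rolls up and back over the top. It stays where it is left; rolling takes 4 to 7 N at the pull.
- pull (a point): Grip point of the shutter's black pull, a block 20 wide (y), 24 high, sticking 46 mm out of the bottom rail's face; this point is 42 mm out from the rail's middle (34 from its face). Axes turn with the rail; -x points out along the pull: level to the front when shut (height 60), straight up when open (height 266). Pinched across y it can turn between the fingers: the hand need not turn with it.
- tongue_hole (a point): Middle of the 9.8 mm hole at the top face of the steel tongue, a plate 5 thick, 26 wide, sticking 46 mm out of the bottom rail, 100 mm to the +y side of the pull; it moves with the shutter. With the shutter shut it is level over the lug, its top 47 mm above the desk, its hole some millimetres to the cabinet's +y of the lug's hole (see side_play and lug_place).
- side_play (a joint): Sideways shift of the whole shutter in its track, m, along the cabinet's y, from -0.006 to 0.006. A weak spring presses it to +0.006; 1 to 4 N sideways, for instance with the pin's nose in the tongue's hole, draws it back; let go, it returns.
- lug_place (a point): Where the hole of the hasp's lug lies, roughly: top face (38 mm above the desk) of a steel block 30 x 30 x 22 on the front of the cabinet's base, with an upright 9.8 mm hole right through. It is screwed on through slots: its hole is at cabinet x = -42, but anywhere from 5 mm to one side to 5 mm to the other (cabinet y = 95 to 105). The shut tongue hides it, 4 mm above: feel for it with the pin.
- pin_grip (a point): Grip point of the loose lock pin (50 g): red knob 16 across, from 22 below to 12 above this point; flange 19 across, underside 26 below; steel shank 8 across, 34 long, the last 6 tapered to a 6 mm nose. z up the pin. It starts upright in a 5 mm tab (cabinet x = -42, y = -100, top 38 above the desk): lift it 36 to free it. Home in the hasp its flange is on the tongue, this point 73 up.
- pin_tip (a point): Flat nose of the lock pin, 60 mm below pin_grip along its axis. Through the tongue but not yet in the lug's hole, it rests on the lug's top.
- jar_mid (a point): Middle, half-way up, of the blue jar with a blue lid and a white band: 58 across, 56 high, 0.12 to 0.24 kg, upright on the desk beside the cabinet, left or right (a taller yellow bottle is on the other side). z up.
- lotion: Yellow lotion bottle, 56 across, 124 high, upright on the desk on the other side of the cabinet from the jar; origin under its middle. Leave it alone.
- cup: Blue cup inside the cabinet, origin under its middle. Leave it alone.
- tonic: Amber bottle inside the cabinet, origin under its middle. Leave it alone.

How it is judged:
On the way, in this order (a step that is already met when the one before it is completed fails the run):
1. the shutter has been rolled up, at least half-way (value of joint shutter above 0.75 rad), for 0.2 s.
2. the jar stands upright on the cabinet's floor, let go (x of jar_mid in the frame of cabinet between 0.03 and 0.28 m and y of jar_mid in the frame of cabinet between -0.125 and 0.125 m and z of jar_mid in the frame of cabinet between 0.066 and 0.08 m and angle between jar_mid's own z axis and vertical below 0.15 rad and contact force between the fingers and jar below 0.3 N), for 0.2 s.
3. the shutter is fully shut (within 4 mm) (value of joint shutter below 0.025 rad), for 0.2 s.
At the end, for the whole second after the job is handed in: The jar stands upright and at rest on the cabinet floor behind the shutter; the shutter is fully shut (within 4 mm); the pin is in the hasp through tongue and lug, its nose 20 mm or more below the lug's top (25 is fully home); nothing is held (x of jar_mid in the frame of cabinet between 0.03 and 0.28 m and y of jar_mid in the frame of cabinet between -0.125 and 0.125 m and z of jar_mid in the frame of cabinet between 0.066 and 0.08 m and angle between jar_mid's own z axis and vertical below 0.15 rad and value of joint shutter below 0.025 rad and z of pin_tip in the frame of cabinet below 0.018 m and x of pin_tip in the frame of cabinet between -0.047 and -0.037 m and y of pin_tip in the frame of cabinet between 0.089 and 0.111 m and horizontal distance between pin_grip and tongue_hole below 0.012 m and angle between pin_grip's own z axis and vertical below 0.2 rad and linear speed of jar below 0.02 m/s); the robot touches nothing.
It fails at once if the jar was dropped (fell freely, faster than 0.45 m/s) (linear speed of jar above 0.45 m/s and contact force between the fingers and jar below 0.1 N).
It fails at once if a thing in the cabinet was pushed more than 30 mm or tipped (distance of any of cup, tonic from where it was at the start of the episode above 0.03 m or angle between any of cup, tonic's own z axis and vertical above 0.35 rad).
It fails at once if the yellow lotion bottle was pushed more than 30 mm or tipped (distance of lotion from where it was at the start of the episode above 0.03 m or angle between lotion's own z axis and vertical above 0.35 rad).
It also fails if it takes over 72 s, if anything falls off the work surface, if the arm or the gripper's body presses on something with over 40 N, if the wrist force passes 120 N, or if a joint passes its speed limit or range.

### The arm

A 6-joint arm with a two-finger parallel gripper is mounted at the origin on the work surface. World frame = base frame: x ahead of the robot, y to its left, z up, the work surface at z = 0. Lengths are in m, angles in rad, forces in N, time in s.
With the tool pointing down it reaches from about 0.275 to 0.975 m from the base axis. Payload 8.4 kg.
Tool frame: the origin (TCP) lies midway between the tips of the shut fingers; the grasp point (between the pads) lies 19 mm behind it; z points along the fingers, y is the direction in which the jaws open and shut (so a half turn about z gives the same grasp; the last joint's range is limited). The gripper opens to 92 mm and grips with 3 to 60 N. Pads are 20 mm wide; open, the fingers measure 128 mm over their backs; the gripper's body (75 mm by 189 mm) begins 69 mm behind the grasp point.
Start: joints at [1.1, 0.353, 1.633, -0, 1.155, -0.002], TCP at [0.282, 0.558, 0.215] pointing down, gripper open.
Joint ranges: [-2.63, 2.63], [-0.92, 2.1], [0.06, 2.66], [-1.3, 4.44], [0, 2.69], [-3.02, 3.02]. Speed limits (rad/s): [2.22, 2.22, 2.79, 3.14, 3.14, 3.14].

### API

Orientations are given as a 3x3 rotation matrix whose columns are the frame's x, y, z axes.
In Python, from cell import r gives the robot as it stands.
- The arm moves only by the tool servo_tool, never from a script. Its argument "motion" is a list of rows, each a list of 7 numbers: the shift along the world's x, y, z in cm, then the turn, a rotation vector about the world's x, y, z in rad, then the gripper command: -1 is shut, 1 is fully open, values between are in proportion. A call has 1 to 20 rows; each row shifts and turns the commanded pose from where the row before left it; what a row does not reach is not made up. A row lasts 1/10 s, in which the tool goes at most 50 mm and 8.59 degrees, less where a joint would pass 70% of its speed; a pose out of reach is approached as far as the arm can. A call is refused whole if a number of a shift passes 5 or a number of a turn 0.15, either way. A call with a gripper value outside its range is refused whole. The fingers move at their own pace and stop on an object; "force" is the grip in N (left out, the last holds). Time passes only in rows, so rows that do not move let the fingers close. It gives the time, the measured TCP pose, the force and the opening at its end, in the units of the state.
- r.state(): the state, without advancing time (a new reading comes with each control period).
- r.get_image(name): name is "side" or "top" or "wrist"; returns (picture, depth): 384x512x3 uint8, blue, green, red; 384x512 float32, m along the optical axis (not along the pixel's ray), 0 where there is no reading.
- r.get_calibration(name): a dict with "K" (3x3 intrinsics, pixels), "xyz" and "orientation" of the camera in the world; the wrist camera has in their place "hand_eye" (4x4, takes a point from camera to tool coordinates, whose origin is the TCP and whose axes are the flange's). Camera axes: x right, y down, z forward; pixel columns grow to the right and rows downward; lengths in m; the calibration is good to about 2 mm. A picture is of the moment at which its call begins: read the wrist's pose just before it. get_calibration takes no time and is no camera call.
- r.job_done(): hands the job in, once; it reports no verdict.
The state is a dict: "time_s": time; "qpos": joint angles; "joint_vel": joint speeds; "joint_torque": joint torques, N m; "ee_pos": TCP position; "eef_rot": TCP orientation; "wrist_force": force on the tool from outside, world axes, zero at the start; "ft_torque": the same for the moment, N m; "gripper_width": finger opening in m.
Only numpy, scipy, OpenCV 4.12 (cv2) and the standard library are available. Lean on these libraries where they do the work, as an engineer would, in place of code of your own. Each camera call takes 0.05 s, during which the arm holds its last target. There are 200 camera calls.

## Working session

There is one attempt and no reset: what is moved stays moved. The work goes in short steps, Python scripts to look and compute and a tool call to move; the robot and the scene stay as the last step left them, time stands still between calls to the robot, and variables do not carry over. Pictures are saved under pics/ and viewed, about 8 in all and at most 12, crops included, and the job is handed in when it is done.

Besides the shell and the picture viewer there is one more tool, called after "Request:" as name(argument=value, ...) on one line, values as JSON. servo_tool: Moves the arm, as the interface text tells. Its arguments: {"type":"object","properties":{"motion":{"type":"array","items":{"type":"array","items":{"type":"number"}}},"force":{"type":"number"}},"required":["motion"]}

```bash
mkdir -p pics; ls
cat > h.py <<'E'
import numpy as np, cv2
from cell import r
def cam(n):
    c=r.get_calibration(n); K=np.array(c["K"])
    if n=="wrist":
        s=r.state(); T=np.eye(4); T[:3,:3]=s["eef_rot"]; T[:3,3]=s["ee_pos"]; T=T@np.array(c["hand_eye"])
        return K,T[:3,:3],T[:3,3]
    R=np.array(c["orientation"]); return K,R,np.array(c["xyz"])
def ray(n,u,v,z,C=None):
    K,R,t=C or cam(n); d=R@np.linalg.solve(K,[u,v,1]); return t+d*(z-t[2])/d[2]
def cloud(n,dep,C):
    K,R,t=C; v,u=np.indices(dep.shape); p=np.stack([(u-K[0,2])/K[0,0]*dep,(v-K[1,2])/K[1,1]*dep,dep],-1)
    return p@R.T+t
E
python3 - <<'E'
from h import *
print(r.state())
for n in("side","top"):
    C=cam(n);im,d=r.get_image(n);cv2.imwrite(f"pics/{n}0.png",im);np.save(n+"_d.npy",d);print(n,C)
    P=cloud(n,d,C)
    hsv=cv2.cvtColor(im,cv2.COLOR_BGR2HSV)
    for nm,lo,hi in(("blue",(100,120,40),(130,255,255)),("red",(0,150,60),(8,255,255)),("red2",(172,150,60),(180,255,255)),("yel",(20,120,80),(35,255,255))):
        m=cv2.inRange(hsv,lo,hi);k,l,s,c=cv2.connectedComponentsWithStats(m)
        for i in range(1,k):
            if s[i,4]>30:
                q=P[(l==i)&(d>0)]; print(nm,s[i],c[i].round(1),np.median(q,0).round(3),q.max(0).round(3) if len(q) else 0)
E
```

```text
pics
{'time_s': 0.0, 'qpos': array([ 1.09960417e+00,  3.53646546e-01,  1.63412159e+00, -3.53170413e-06,
        1.15521525e+00, -2.36789267e-03]), 'joint_vel': array([ 0.00096017, -0.00156792,  0.00033827,  0.00112044,  0.00085672,
        0.00147643]), 'joint_torque': array([-1.02608345e-03, -5.93853199e+01, -3.34225988e+01,  6.97677280e-02,
        2.33923132e-02, -6.20133210e-05]), 'ee_pos': array([0.28215607, 0.55712824, 0.21387007]), 'eef_rot': array([[-8.92100794e-01,  4.51836008e-01, -6.28444954e-04],
       [ 4.51836446e-01,  8.92099931e-01, -1.24065296e-03],
       [ 6.40184300e-08, -1.39074183e-03, -9.99999033e-01]]), 'wrist_force': array([ 0.29705998, -0.72321099,  1.07692353]), 'ft_torque': array([ 0.00266599, -0.01701671,  0.01946251]), 'gripper_width': 0.09195332906376091}
side (array([[435.94695394,   0.        , 251.49734943],
       [  0.        , 435.94695394, 181.36793937],
       [  0.        ,   0.        ,   1.        ]]), array([[-0.89678688, -0.4251655 ,  0.1225055 ],
       [-0.44239421,  0.85672155, -0.2651708 ],
       [ 0.00778838, -0.29199742, -0.9563874 
[... 1295 characters left out ...]
 0.53  0.029] [0.877 0.548 0.036]
blue [ 90 122  25   3  66] [103.1 122.9] [0.861 0.438 0.018] [0.865 0.473 0.029]
blue [438 220  48  73 442] [449.1 255.6] [ 0.448 -0.55   0.025] [ 0.555 -0.529  0.034]
blue [387 236  22  19 323] [397.4 244.8] [ 0.489 -0.401  0.054] [ 0.514 -0.376  0.061]
red [447  99  13  13 119] [453.  105.2] [ 0.855 -0.529  0.163] [ 0.901 -0.512  0.167]
yel [ 62 110  18   3  51] [ 70.7 111. ] [0.896 0.528 0.029] [0.904 0.566 0.036]
yel [ 83 110  32   3  94] [ 98.5 111. ] [0.897 0.451 0.02 ] [0.902 0.494 0.029]
yel [456 223  53  65 630] [469.4 247.5] [ 0.515 -0.578  0.075] [ 0.545 -0.556  0.082]
yel [117 250  19  19 239] [125.3 259.5] [0.466 0.347 0.095] [0.491 0.375 0.127]
```

```bash
python3 -c "
import cv2,numpy as np
t=cv2.imread('pics/top0.png');s=cv2.imread('pics/side0.png')
cv2.imwrite('pics/a.png',cv2.resize(t[60:360,60:460],None,fx=2,fy=2,interpolation=2))
cv2.imwrite('pics/b.png',cv2.resize(s[20:384,80:450],None,fx=1.6,fy=1.6,interpolation=2))"
```

```text
(no output)
```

View pics/a.png

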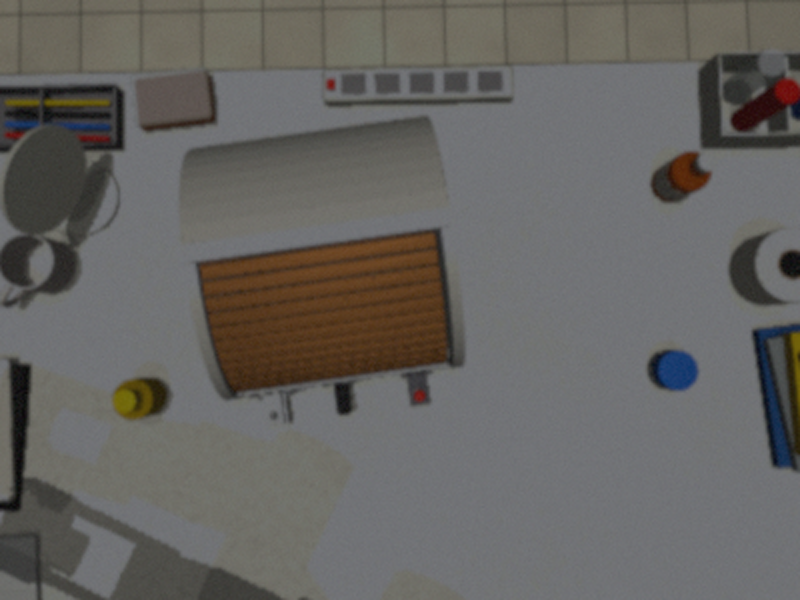

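View pics/b.png

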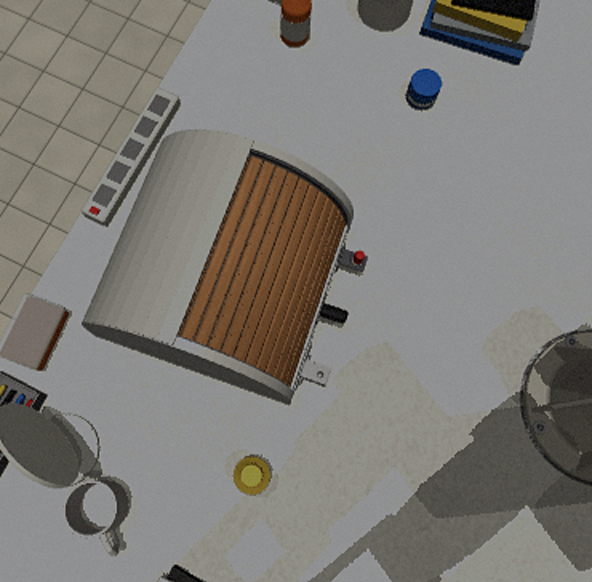

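The top view (x up, −y right) shows the shut cabinet yawed about 7°. The pull is at crop pixel (345,397), the pin at (419,396) on its right, the tongue at (287,405) and the jar at (675,370). In the side crop the tongue hole is at (320,374). Next I refine these positions.

Run:
```python
from h import *
res={}
for n,box in(("top",(255,245,285,270)),("side",(285,170,320,195))):
    im=cv2.imread(f"pics/{n}0.png").astype(int);d=np.load(n+"_d.npy");C=cam(n);P=cloud(n,d,C)
    x0,y0,x1,y1=box
    s=im[y0:y1,x0:x1];m=(s[...,2]>1.8*s[...,1])&(s[...,2]>60)
    v,u=np.nonzero(m);print(n,"red px",u.mean()+x0,v.mean()+y0,len(u),"z076",ray(n,u.mean()+x0,v.mean()+y0,.070,C).round(4),np.median(P[y0:y1,x0:x1][m],0).round(3))
    print("tophi",P[y0:y1,x0:x1][m][:,2].max())
    # pull: dark
    x0,y0,x1,y1={"top":(222,245,242,272),"side":(275,205,305,225)}[n]
    s=im[y0:y1,x0:x1];m=s.sum(-1)<130;v,u=np.nonzero(m);q=P[y0:y1,x0:x1][m]
    print("pull",len(u),u.mean()+x0,v.mean()+y0,ray(n,u.mean()+x0,v.mean()+y0,.072,C).round(4),np.median(q,0).round(3))
    # shutter wood: line fit of side edges / orientation via cloud
    hsv=cv2.cvtColor(im.astype(np.uint8),cv2.COLOR_BGR2HSV)
    m=cv2.inRange(hsv,(5,90,50),(20,255,255))>0; m&=(d>0)&(P[...,0]>.4)&(P[...,0]<.8)&(abs(P[...,1])<.25)
    q=P[m]
    # cylinder: z-60=165 sin a ; radial: unknown yaw,cx,cy ; fit (x'+off)^2+(z-.06)^2=R^2
    from scipy.optimize import least_squares
    f=lambda p:np.hypot(q[:,0]*np.cos(p[0])+q[:,1]*np.sin(p[0])-p[1],q[:,2]-.06)-p[2]
    o=least_squares(f,[.1,.65,.17],loss='soft_l1',f_scale=.003);w=-q[:,0]*np.sin(o.x[0])+q[:,1]*np.cos(o.x[0])
    print("cyl yaw,axis dist,R",o.x,"w range",np.percentile(w,[.5,1,50,99,99.5]),len(q))
im=cv2.imread("pics/side0.png");print("hole",ray("side",280,253.75,.047))
g=cv2.cvtColor(im,cv2.COLOR_BGR2GRAY);print(g[245:263,268:292])
d=np.load("top_d.npy");P=cloud("top",d,cam("top"));im=cv2.imread("pics/top0.png")
for n,lo,hi,z in(("jar",(100,120,40),(130,255,255),.056),("lot",(20,120,80),(35,255,255),.1)):
    C=cam("top");m=cv2.inRange(cv2.cvtColor(im,cv2.COLOR_BGR2HSV),lo,hi);k,l,s,c=cv2.connectedComponentsWithStats(m)
    print([ (s[i,:2],ray("top",*c[i],z,C).round(4)) for i in range(1,k) if 150<s[i,4]<400])
```

```text
top red px 269.3666666666667 257.3666666666667 30 z076 [ 0.4624 -0.0407  0.07  ] [ 0.463 -0.04   0.073]
tophi 0.078062799509792
pull 100 231.08 257.06 [0.4654 0.0649 0.072 ] [0.466 0.065 0.071]
cyl yaw,axis dist,R [0.12114549 0.65874037 0.16681741] w range [-0.13757921 -0.13613633  0.00613173  0.14842815  0.15006923] 7558
side red px 304.55555555555554 179.25925925925927 27 z076 [ 0.4629 -0.0394  0.07  ] [ 0.463 -0.037  0.075]
tophi 0.08029159307842937
pull 163 286.5950920245399 215.00613496932516 [0.4648 0.071  0.072 ] [0.464 0.071 0.072]
cyl yaw,axis dist,R [0.12256413 0.66255121 0.16937826] w range [-0.13566738 -0.13364683  0.01531673  0.14940942  0.15053703] 8267
hole [0.43738372 0.16562962 0.047     ]
[[131 104  58 118 133 128 144 146 140 148 145 147 145 144 143 146 145 144
  144 143 143 143 145 145]
 [ 77 131 102 128 136 135 137 139  97 137 141 145 144 144 147 146 143 146
  146 141 147 143 145 146]
 [ 59 104 127 136 135 135 135 133 118 131 135 139 139 140 144 147 143 146
  145 142 144 144 145 145]
 [103 109 130 138 136 135 135 134 134 132 136 138 137 135 134 139 142 142
  145 1
[... 943 characters left out ...]
149 151  75  67  62  68 110 105 135 137 136 136 134 118 146
  144 145 144 147 142 144]
 [ 78 148 148 147 147 148 149 142 127  66  50  53 108 134 134 116 145 144
  145 146 140 143 144 142]
 [151 145 144 147 146 146 144 147 147 151 128  73  68  35  53 109 144 145
  146 145 144 145 144 140]
 [145 146 142 145 143 145 144 147 144 145 148 148 150  85  68 102 145 141
  145 143 145 145 141 142]
 [142 147 145 146 145 145 147 145 146 148 146 146 147 150 146 149 144 144
  145 145 146 144 137 142]]
[(array([475,  90], dtype=int32), array([ 0.9019, -0.6675,  0.056 ])), (array([387, 236], dtype=int32), array([ 0.4896, -0.4003,  0.056 ]))]
[(array([117, 250], dtype=int32), array([0.4658, 0.3482, 0.1   ]))]
```

```bash
python3 -c "
import cv2
s=cv2.imread('pics/side0.png');cv2.imwrite('pics/c.png',cv2.resize(s[165:285,255:325],None,fx=6,fy=5,interpolation=2)*1)
t=cv2.imread('pics/top0.png');cv2.imwrite('pics/c2.png',cv2.resize(t[240:280,185:285],None,fx=7,fy=7,interpolation=2))
a=cv2.imread('pics/c.png');b=cv2.imread('pics/c2.png');print(a.shape,b.shape)"
```

```text
(600, 420, 3) (280, 700, 3)
```

View pics/c.png

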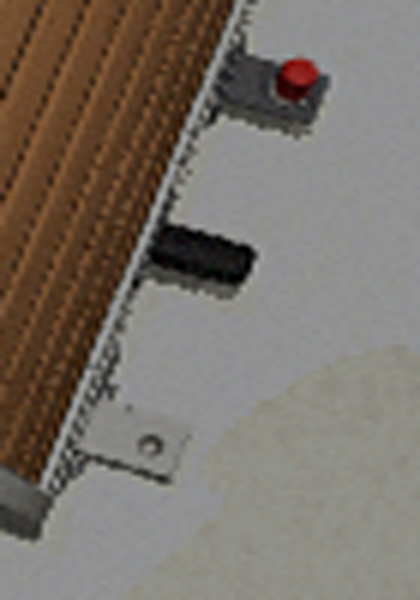

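Pin to hole measures 207 mm against the 206 expected, and the yaw of 0.1215 agrees with the cylinder fit. That puts the cabinet origin at about (0.492, 0.064). I move over the pull.

Request:
servo_tool(motion=[[1.12,-3.28,0,0,0,0.0394,0.1],[1.12,-3.28,0,0,0,0.0394,0.1],[1.12,-3.28,0,0,0,0.0394,0.1],[1.12,-3.28,0,0,0,0.0394,0.1],[1.12,-3.28,0,0,0,0.0394,0.1],[1.12,-3.28,0,0,0,0.0394,0.1],[1.12,-3.28,0,0,0,0.0394,0.1],[1.12,-3.28,0,0,0,0.0394,0.1],[1.12,-3.28,0,0,0,0.0394,0.1],[1.12,-3.28,0,0,0,0.0394,0.1],[1.12,-3.28,0,0,0,0.0394,0.1],[1.12,-3.28,0,0,0,0.0394,0.1],[1.12,-3.28,0,0,0,0.0394,0.1],[1.12,-3.28,0,0,0,0.0394,0.1],[1.12,-3.28,0,0,0,0.0394,0.1],[0,0,0,0,0,0,0.1],[0,0,0,0,0,0,0.1]], force=40)

```text
time_s: 1.8
ee_pos: [0.4502, 0.0651, 0.2144]
eef_rot: [[-0.993, -0.119, -0.001], [-0.119, 0.993, 0.0], [0.001, 0.0, -1.0]]
wrist_force: [0.3, 0.6, -0.5]
gripper_width: 0.0503
```

Run:
```python
from h import *
s=r.state();print(s["ee_pos"],np.array(s["eef_rot"]).round(3),s["gripper_width"],s["qpos"].round(2))
C=cam("wrist");im,d=r.get_image("wrist");cv2.imwrite("pics/w1.png",im);np.save("w1_d.npy",d)
K,R,t=C;print(t)
for nm,p in(("pin",[.4625,-.04,.07]),("hole",[.4374,.1656,.047]),("pull",[.4497,.0653,.072])):
    q=K@(R.T@(np.array(p)-t));print(nm,q[:2]/q[2])
```

```text
[0.45019561 0.06510884 0.21435022] [[-0.993 -0.119 -0.001]
 [-0.119  0.993  0.   ]
 [ 0.001  0.    -1.   ]] 0.050315436372710666 [ 0.14  0.08  1.98  0.    1.08 -1.55]
[0.38083836 0.05742565 0.38285414]
pin [153.24704756 178.71718544]
hole [352.13368647 173.7009544 ]
pull [258.42425335 178.98750091]
```

View pics/w1.png

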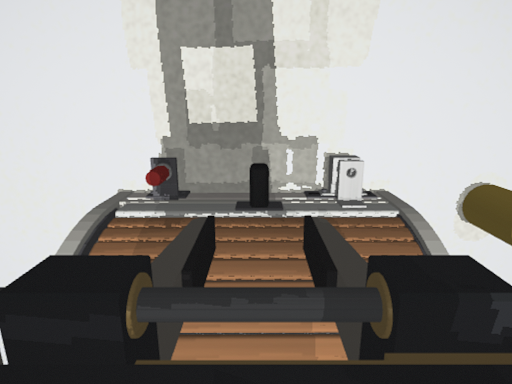

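The wrist view agrees with my predictions: pin knob at (155,177), hole at (351,173), pull at (259,180). The lug also shows to the left of the tongue, so I zoom in on it.

```bash
python3 -c "
import cv2
s=cv2.imread('pics/w1.png');cv2.imwrite('pics/w1c.png',cv2.resize(s[140:215,300:385],None,fx=8,fy=8,interpolation=cv2.INTER_NEAREST))"
```

```text
(no output)
```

View pics/w1c.png

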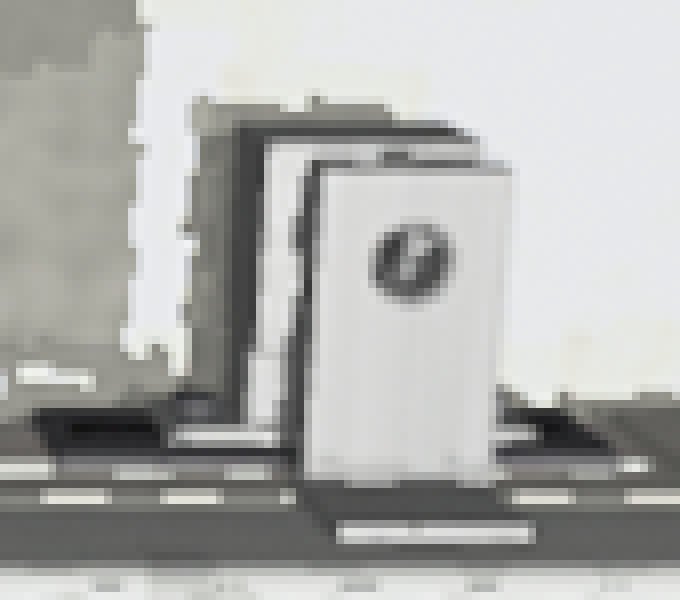

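Run:
```python
from h import *
C=cam("wrist");o=np.array([.4921,.0644]);c,s=np.cos(.1215),np.sin(.1215)
for n,u,v,z in(("lugL",264,143,.038),("lugR",482,143,.038),("spot",396,155,.038),("tonL",322,168,.047),("tonR",512,168,.047),("hole",412,262,.047),("lugL2",250,420,.038)):
    p=ray("wrist",300+u/8-.5,140+v/8-.5,z,C)[:2];d=p-o;print(n,p.round(4),(d@[c,s]*1e3).round(1),(d@[-s,c]*1e3).round(1))
```

```text
lugL [0.4233 0.1443] -58.6 87.7
lugR [0.4197 0.1739] -58.6 117.5
spot [0.4227 0.1626] -57.0 105.8
tonL [0.4245 0.1504] -56.6 93.5
tonR [0.4215 0.1755] -56.6 118.9
hole [0.4357 0.1647] -43.9 106.4
lugL2 [0.4621 0.1493] -19.5 87.9
```

Lug centre is at cabinet y ≈ 102.5 and the tongue hole at ≈ 106. I descend and grip the pull.

Request:
servo_tool(motion=[[0,0,-2.5,0,0,0,0.1],[0,0,-2.5,0,0,0,0.1],[0,0,-2.5,0,0,0,0.1],[0,0,-2.5,0,0,0,0.1],[0,0,-2.5,0,0,0,0.1],[0,0,-2.0,0,0,0,0.1],[0,0,-1.6,0,0,0,0.1],[0,0,-1.2,0,0,0,0.1],[0,0,0,0,0,0,0.1],[0,0,0,0,0,0,-1],[0,0,0,0,0,0,-1],[0,0,0,0,0,0,-1],[0,0,0,0,0,0,-1],[0,0,0,0,0,0,-1]], force=40)

```text
time_s: 3.25
ee_pos: [0.4509, 0.0653, 0.0421]
eef_rot: [[-0.993, -0.122, 0.001], [-0.122, 0.993, -0.0], [-0.001, -0.0, -1.0]]
wrist_force: [0.2, -3.0, 2.2]
gripper_width: 0.0196
```

Run:
```python
import numpy as np
c,s=np.cos(.1215),np.sin(.1215)
N=30;e=np.linspace(0,1,N+1);a=1.49*(3*e**2-2*e**3)*.5+1.49*e*.5
X=.207*(1-np.cos(a));Z=.207*np.sin(a)
print(np.round(np.c_[np.diff(X)*c,np.diff(X)*s,np.diff(Z)]*100,2).tolist(),X[-1],Z[-1])
```

```text
[[0.01, 0.0, 0.56], [0.03, 0.0, 0.66], [0.06, 0.01, 0.75], [0.1, 0.01, 0.83], [0.14, 0.02, 0.9], [0.2, 0.02, 0.96], [0.26, 0.03, 1.0], [0.32, 0.04, 1.04], [0.4, 0.05, 1.07], [0.47, 0.06, 1.08], [0.55, 0.07, 1.08], [0.62, 0.08, 1.07], [0.7, 0.09, 1.05], [0.77, 0.09, 1.01], [0.83, 0.1, 0.97], [0.89, 0.11, 0.92], [0.94, 0.12, 0.85], [0.98, 0.12, 0.79], [1.01, 0.12, 0.71], [1.03, 0.13, 0.64], [1.03, 0.13, 0.56], [1.02, 0.13, 0.48], [1.01, 0.12, 0.41], [0.97, 0.12, 0.34], [0.93, 0.11, 0.27], [0.87, 0.11, 0.21], [0.81, 0.1, 0.16], [0.73, 0.09, 0.12], [0.65, 0.08, 0.08], [0.56, 0.07, 0.05]] 0.19029335116985627 0.20632471467293068
```

Request:
servo_tool(motion=[[0.01,0.0,0.56,0,0,0,-1],[0.03,0.0,0.66,0,0,0,-1],[0.06,0.01,0.75,0,0,0,-1],[0.1,0.01,0.83,0,0,0,-1],[0.14,0.02,0.9,0,0,0,-1],[0.2,0.02,0.96,0,0,0,-1],[0.26,0.03,1.0,0,0,0,-1],[0.32,0.04,1.04,0,0,0,-1],[0.4,0.05,1.07,0,0,0,-1],[0.47,0.06,1.08,0,0,0,-1],[0.55,0.07,1.08,0,0,0,-1],[0.62,0.08,1.07,0,0,0,-1],[0.7,0.09,1.05,0,0,0,-1],[0.77,0.09,1.01,0,0,0,-1],[0.83,0.1,0.97,0,0,0,-1]], force=40)

```text
time_s: 4.75
ee_pos: [0.5044, 0.0719, 0.1822]
eef_rot: [[-0.993, -0.122, -0.002], [-0.122, 0.993, -0.001], [0.002, -0.001, -1.0]]
wrist_force: [0.0, -4.2, -11.2]
gripper_width: 0.0199
```

Request:
servo_tool(motion=[[0.89,0.11,0.92,0,0,0,-1],[0.94,0.12,0.85,0,0,0,-1],[0.98,0.12,0.79,0,0,0,-1],[1.01,0.12,0.71,0,0,0,-1],[1.03,0.13,0.64,0,0,0,-1],[1.03,0.13,0.56,0,0,0,-1],[1.02,0.13,0.48,0,0,0,-1],[1.01,0.12,0.41,0,0,0,-1],[0.97,0.12,0.34,0,0,0,-1],[0.93,0.11,0.27,0,0,0,-1],[0.87,0.11,0.21,0,0,0,-1],[0.81,0.1,0.16,0,0,0,-1],[0.73,0.09,0.12,0,0,0,-1],[0.65,0.08,0.08,0,0,0,-1],[0.56,0.07,0.05,0,0,0,-1],[0,0,0,0,0,0,-1],[0,0,0,0,0,0,0.1],[0,0,0,0,0,0,0.1],[0,0,0,0,0,0,0.1]], force=40)

```text
time_s: 6.65
ee_pos: [0.6399, 0.0894, 0.2487]
eef_rot: [[-0.993, -0.122, 0.002], [-0.122, 0.993, 0.001], [-0.002, 0.001, -1.0]]
wrist_force: [0.3, 1.0, -0.4]
gripper_width: 0.0413
```

Request:
servo_tool(motion=[[0,0,2.5,0,0,0,0.1],[0,0,3,0,0,0,0.1],[0,0,3,0,0,0,0.1],[-0.6,-2.0,0,0,0,0,1],[-1.0,-3.27,0,0,0,0,1],[-1.0,-3.27,0,0,0,0,1],[-1.0,-3.27,0,0,0,0,1],[-1.0,-3.27,0,0,0,0,1],[-1.0,-3.27,0,0,0,0,1],[-1.0,-3.27,0,0,0,0,1],[-1.0,-3.27,0,0,0,0,1],[-1.0,-3.27,0,0,0,0,1],[-1.0,-3.27,-2,0,0,0,1],[-1.0,-3.27,-2,0,0,0,1],[-1.0,-3.27,-2,0,0,0,1],[-1.0,-3.27,-2,0,0,0,1],[-1.0,-3.27,-2,0,0,0,1],[-1.0,-3.27,-2,0,0,0,1],[-0.4,-1.2,-2,0,0,0,1]])

```text
time_s: 8.55
ee_pos: [0.4878, -0.4037, 0.1917]
eef_rot: [[-0.993, -0.12, 0.0], [-0.12, 0.993, -0.001], [0.0, -0.001, -1.0]]
wrist_force: [0.2, 0.2, -1.3]
gripper_width: 0.0919
```

Run:
```python
from h import *
s=r.state();print(s["ee_pos"],s["qpos"].round(2))
d=np.load("top_d.npy");P=cloud("top",d,cam("top")).reshape(-1,3)
q=P[(abs(P[:,0]-.49)<.14)&(P[:,1]<-.42)&(P[:,1]>-.56)&(P[:,2]>.015)]
for y0 in np.arange(-.56,-.42,.02):
    w=q[(q[:,1]>=y0)&(q[:,1]<y0+.02)]; print(y0.round(2),len(w),w.min(0).round(3) if len(w) else'',w.max(0).round(3) if len(w) else '')
C=cam("top");im,d=r.get_image("top");P=cloud("top",d,C)
o=np.array([.4921,.0644,0]);c,sn=np.cos(.1215),np.sin(.1215);L=(P-o)@np.array([[c,-sn,0],[sn,c,0],[0,0,1]])
m=(L[...,0]>-.07)&(L[...,0]<.13)&(abs(L[...,1])<.14)&(L[...,2]>.0)&(L[...,2]<.3)&(d>0)
q=L[m]
for x0 in np.arange(-.06,.13,.02):
    w=q[(q[:,0]>=x0)&(q[:,0]<x0+.02)]; print(x0.round(2),[np.round(np.median(w[(abs(w[:,1]-y)<.02)][:,2]),3) for y in(-.1,-.05,0,.05,.1)])
cv2.imwrite("pics/t2.png",cv2.resize(im[80:290,140:430],None,fx=2.5,fy=2.5,interpolation=2))
m=cv2.inRange(cv2.cvtColor(im,cv2.COLOR_BGR2HSV),(100,120,40),(130,255,255));k,l,s,c=cv2.connectedComponentsWithStats(m)
print([(s[i],c[i]) for i in range(1,k) if s[i,4]>40])
```

```text
[ 0.48775655 -0.40367406  0.19166557] [-0.69  0.39  1.64 -0.    1.12 -2.38]
-0.56 833 [ 0.352 -0.56   0.015] [ 0.629 -0.54   0.106]
-0.54 289 [ 0.442 -0.54   0.016] [ 0.629 -0.52   0.105]
-0.52 240 [ 0.59  -0.52   0.016] [ 0.63  -0.501  0.104]
-0.5 2 [ 0.623 -0.5    0.079] [ 0.627 -0.5    0.094]
-0.48 0  
-0.46 0  
-0.44 52 [ 0.466 -0.431  0.05 ] [ 0.511 -0.42   0.06 ]
-0.42 0  
-0.06 [np.float64(0.038), np.float64(0.001), np.float64(0.001), np.float64(0.002), np.float64(0.035)]
-0.04 [np.float64(0.037), np.float64(0.002), np.float64(0.001), np.float64(0.001), np.float64(0.034)]
-0.02 [np.float64(0.041), np.float64(0.043), np.float64(0.042), np.float64(0.043), np.float64(0.04)]
0.0 [np.float64(0.044), np.float64(0.044), np.float64(0.044), np.float64(0.044), np.float64(0.044)]
0.02 [np.float64(0.045), np.float64(0.044), np.float64(0.045), np.float64(0.045), np.float64(0.044)]
0.04 [np.float64(0.044), np.float64(0.045), np.float64(0.045), np.float64(0.044), np.float64(0.044)]
0.06 [np.float64(0.044), np.float64(0.044), np.float64(0.044), np.float64(0.045), np.float64(0.044)]
0.08 [np.float64(0.045), np.float64(0.045), np.float64(0.044), np.float64(0.045), np.float64(0.045)]
0.1 [np.float64(0.045), np.float64(0.045), np.float64(0.045), np.float64(0.045), np.float64(0.045)]
0.12 [np.float64(0.045), np.float64(0.045), np.float64(0.045), np.float64(0.045), np.float64(0.046)]
[(array([456,  90,  38,  29, 377], dtype=int32), array([477.85676393, 102.86206897])), (array([ 63, 120,  16,   4,  52], dtype=int32), array([ 70.67307692, 121.67307692])), (array([ 90, 121,  25,   4,  67], dtype=int32), array([102.92537313, 122.91044776])), (array([438, 223,  21,  10,  77], dtype=int32), array([445.57142857, 226.37662338])), (array([388, 236,  17,  17,  80], dtype=int32), array([393.45 , 241.875]))]
```

View pics/t2.png

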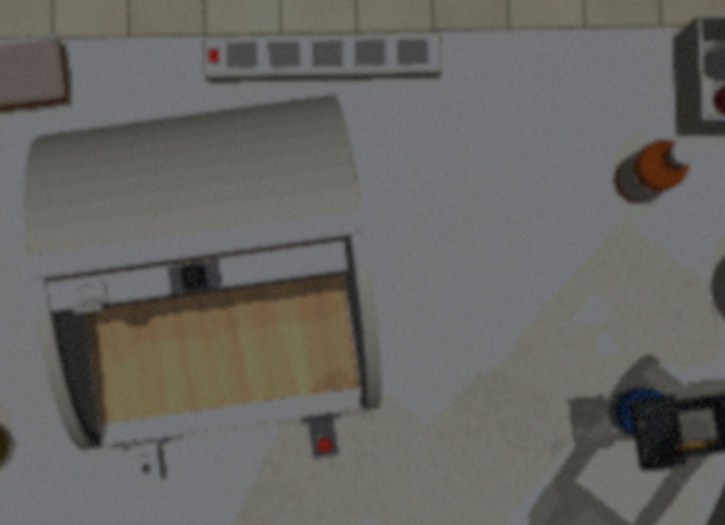

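The shutter is fully up and the floor is clear at z 45. The lug hole now shows as a dark spot at crop (146,468), so I measure it and pick the jar.

Request:
servo_tool(motion=[[0.1,0.15,-2.5,0,0,0,1],[0.1,0.15,-2.5,0,0,0,1],[0,0,-2.5,0,0,0,1],[0,0,-2.5,0,0,0,1],[0,0,-2.5,0,0,0,1],[0,0,-2,0,0,0,1],[0,0,-1.6,0,0,0,1],[0,0,-1.0,0,0,0,1],[0,0,0,0,0,0,1],[0,0,0,0,0,0,-1],[0,0,0,0,0,0,-1],[0,0,0,0,0,0,-1],[0,0,0,0,0,0,-1],[0,0,0,0,0,0,-1]], force=25)

```text
time_s: 10.0
ee_pos: [0.492, -0.3988, 0.0226]
eef_rot: [[-0.993, -0.122, 0.002], [-0.122, 0.993, -0.002], [-0.001, -0.002, -1.0]]
wrist_force: [0.1, -2.5, 3.3]
gripper_width: 0.0569
```

Run:
```python
from h import *
C=cam("top");im,d=r.get_image("top");g=cv2.cvtColor(im,cv2.COLOR_BGR2GRAY)
print(g[260:275,190:212])
s=g[264:271,195:203].astype(float);w=np.clip(np.median(s)-s-10,0,None);v,u=np.indices(s.shape)
u=(u*w).sum()/w.sum()+195;v=(v*w).sum()/w.sum()+264
p=ray("top",u,v,.038,C)[:2];dd=p-[.4921,.0644];c,sn=np.cos(.1215),np.sin(.1215);print(u,v,p,dd@[c,sn],dd@[-sn,c])
```

```text
[[101 108 112 117 117 119 115 116 116 119 117 115 103  74  67  89 112 118
  119 118 117 120]
 [115 115 116 115 117 117 111 109 111 113 116 114 102  73  63  86 112 117
  117 117 117 117]
 [119 117 117 116 116 113 107 109 106 113 114 117 104  78  64  86 111 117
  117 120 119 118]
 [121 121 119 116 116 115 116 114 115 116 118 116 106  81  62  84 110 117
  118 118 118 117]
 [118 118 119 119 119 118 118 115 113 114 117 116 110  87  66  83 107 117
  119 117 117 118]
 [120 119 119 121 119 120 111 101  98  99 112 115 115  92  67  76  99 115
  118 118 117 120]
 [117 118 117 118 118 117 102  77  68  82 103 116 113 101  72  66  90 112
  117 116 121 118]
 [119 117 117 117 117 114 101  71  62  76  99 114 115 103  71  65  87 111
  118 118 121 117]
 [118 123 119 117 117 116 104  83  75  85 102 113 117 106  72  65  86 111
  119 118 119 117]
 [118 119 117 115 118 118 112 105  98 104 114 117 115 104  75  69  88 113
  117 117 119 117]
 [119 117 118 119 119 120 117 115 115 116 116 119 115 107  86  72  94 113
  117 118 118 117]
 [119 117 118 119 119 118 116 118 115 118 115 116 117 111  98  95 103 117
  118 116 118 121]
 [118 119 119 119 119 119 120 118 120 118 116 117 115 115 112 112 113 118
  116 118 118 118]
 [116 118 118 118 117 119 116 121 118 119 119 118 119 119 116 119 118 117
  117 115 118 117]
 [118 117 118 118 117 117 117 119 117 118 118 120 119 119 118 118 118 121
  118 117 117 119]]
197.98220640569394 266.8914590747331 [0.43789973 0.16060135] -0.04214097678906868 0.1020612902406281
```

The lug hole in the top view is at (0.4379, 0.1606), cabinet (−42.1, 102.1), which agrees with the edge estimate. The jar is gripped, so I lift and carry it.

Request:
servo_tool(motion=[[0,0,1.5,0,0,0,-1],[0,0,3,0,0,0,-1],[0,0,3,0,0,0,-1],[0,0,3.5,0,0,0,-1],[0,0,3.5,0,0,0,-1],[0,0,3.5,0,0,0,-1],[0.4,2,3.5,0,0,0,-1],[0.4,3,3.5,0,0,0,-1],[0.4,3,3,0,0,0,-1],[0.4,3,1.8,0,0,0,-1],[0.4,3.1,0,0,0,0,-1],[0.4,3.1,0,0,0,0,-1],[0.4,3.1,0,0,0,0,-1],[0.4,3.1,0,0,0,0,-1],[0.4,3.1,0,0,0,0,-1],[0.4,3.1,0,0,0,0,-1],[0.4,3.1,0,0,0,0,-1],[0.4,3.1,0,0,0,0,-1],[0.4,3.1,0,0,0,0,-1],[0.4,3.1,0,0,0,0,-1]])

```text
time_s: 12.05
ee_pos: [0.5463, 0.0235, 0.3202]
eef_rot: [[-0.993, -0.122, -0.001], [-0.122, 0.993, 0.0], [0.001, 0.0, -1.0]]
wrist_force: [0.2, -0.1, -1.8]
gripper_width: 0.0568
```

Request:
servo_tool(motion=[[0.3,2.8,0,0,0,0,-1],[0.2,2.0,0,0,0,0,-1],[0,0,-2.5,0,0,0,-1],[0,0,-3,0,0,0,-1],[0,0,-3,0,0,0,-1],[0,0,-3,0,0,0,-1],[0,0,-3,0,0,0,-1],[0,0,-3,0,0,0,-1],[0,0,-2.5,0,0,0,-1],[0,0,-2,0,0,0,-1],[0,0,-1,0,0,0,-1],[0,0,-0.8,0,0,0,-1],[0,0,-0.5,0,0,0,-1],[0,0,-0.4,0,0,0,-1],[0,0,-0.2,0,0,0,-1],[0,0,-0.1,0,0,0,-1],[0,0,0,0,0,0,-1]])

```text
time_s: 13.75
ee_pos: [0.5525, 0.0701, 0.07]
eef_rot: [[-0.993, -0.122, 0.0], [-0.122, 0.993, 0.0], [-0.0, 0.0, -1.0]]
wrist_force: [0.5, -0.0, -2.1]
gripper_width: 0.0568
```

Request:
servo_tool(motion=[[0,0,-0.1,0,0,0,-1],[0,0,-0.1,0,0,0,-1],[0,0,-0.05,0,0,0,-1],[0,0,0,0,0,0,-1]])

```text
time_s: 14.15
ee_pos: [0.5524, 0.0701, 0.0676]
eef_rot: [[-0.993, -0.122, 0.0], [-0.122, 0.993, -0.0], [-0.0, -0.0, -1.0]]
wrist_force: [-1.0, 0.1, 3.9]
gripper_width: 0.0571
```

Request:
servo_tool(motion=[[0,0,0,0,0,0,0.6],[0,0,0,0,0,0,1],[0,0,0,0,0,0,1],[0,0,0,0,0,0,1],[0,0,1,0,0,0,1],[0,0,2.5,0,0,0,1],[0,0,3.5,0,0,0,1],[0,0,3.5,0,0,0,1],[0,0,3.5,0,0,0,1],[0,0,3.5,0,0,0,1],[0,0,3.5,0,0,0,1],[0,0,3.2,0,0,0,0.1],[0,0,2,0,0,0,0.1],[2.9,0.65,0,0,0,0,0.1],[2.9,0.65,0,0,0,0,0.1],[2.95,0.63,0,0,0,0,0.1],[0,0,-2.5,0,0,0,0.1],[0,0,-2.5,0,0,0,0.1],[0,0,-1.9,0,0,0,0.1],[0,0,0,0,0,0,0.1]], force=40)

```text
time_s: 16.15
ee_pos: [0.6381, 0.0891, 0.258]
eef_rot: [[-0.993, -0.122, -0.005], [-0.122, 0.993, -0.001], [0.005, -0.0, -1.0]]
wrist_force: [-0.7, 0.2, 0.8]
gripper_width: 0.0505
```

Run:
```python
from h import *
C=cam("side");im,d=r.get_image("side");P=cloud("side",d,C)
o=np.array([.4921,.0644,0]);c,sn=np.cos(.1215),np.sin(.1215);L=(P-o)@np.array([[c,-sn,0],[sn,c,0],[0,0,1]])
m=(cv2.inRange(cv2.cvtColor(im,cv2.COLOR_BGR2HSV),(95,80,25),(130,255,255))>0)&(L[...,0]>0)&(L[...,0]<.13)&(abs(L[...,1])<.13)
q=L[m];print(len(q),q.min(0).round(3),q.max(0).round(3),np.median(q,0).round(3))
v,u=np.nonzero(m);cv2.imwrite("pics/s3.png",cv2.resize(im[60:300,120:400],None,fx=2.5,fy=2.5,interpolation=2))
print(r.state()["ee_pos"])
N=30;e=np.linspace(0,1,N+1);a=1.495*(1-(3*e**2-2*e**3)*.5-e*.5);X=-.207*np.cos(a);Z=.207*np.sin(a)
print(np.round(np.c_[np.diff(X)*c,np.diff(X)*sn,np.diff(Z)]*100,2).tolist())
```

```text
443 [ 0.029 -0.027  0.07 ] [0.13  0.075 0.646] [0.058 0.006 0.101]
[0.63905732 0.0892611  0.25990386]
[[-0.56, -0.07, -0.05], [-0.65, -0.08, -0.08], [-0.74, -0.09, -0.11], [-0.81, -0.1, -0.16], [-0.88, -0.11, -0.21], [-0.93, -0.11, -0.27], [-0.98, -0.12, -0.34], [-1.01, -0.12, -0.41], [-1.03, -0.13, -0.48], [-1.04, -0.13, -0.56], [-1.03, -0.13, -0.64], [-1.02, -0.12, -0.71], [-0.99, -0.12, -0.79], [-0.95, -0.12, -0.85], [-0.9, -0.11, -0.92], [-0.84, -0.1, -0.97], [-0.77, -0.09, -1.02], [-0.7, -0.09, -1.05], [-0.63, -0.08, -1.07], [-0.55, -0.07, -1.09], [-0.47, -0.06, -1.08], [-0.4, -0.05, -1.07], [-0.33, -0.04, -1.05], [-0.26, -0.03, -1.01], [-0.2, -0.02, -0.96], [-0.14, -0.02, -0.9], [-0.1, -0.01, -0.83], [-0.06, -0.01, -0.75], [-0.03, -0.0, -0.66], [-0.01, -0.0, -0.57]]
```

View pics/s3.png

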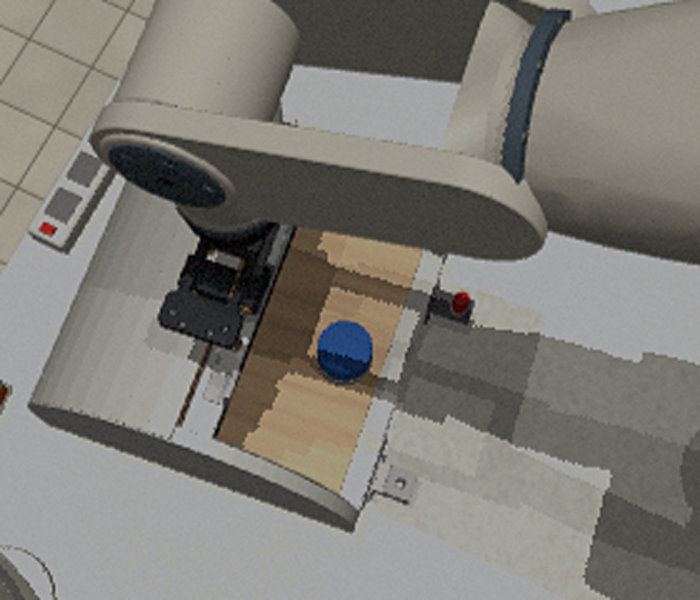

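The jar stands upright at cabinet (58, 0) with its top at 101. The lug hole shows at side crop (401,484). Now I grip the pull and close the shutter.

Request:
servo_tool(motion=[[0.05,0,-0.6,0,0,0,0.1],[0.05,0,-0.5,0,0,0,0.1],[0,0,0,0,0,0,0.1],[0,0,0,0,0,0,-1],[0,0,0,0,0,0,-1],[0,0,0,0,0,0,-1],[0,0,0,0,0,0,-1],[-0.56,-0.07,-0.05,0,0,0,-1],[-0.65,-0.08,-0.08,0,0,0,-1],[-0.74,-0.09,-0.11,0,0,0,-1],[-0.81,-0.1,-0.16,0,0,0,-1],[-0.88,-0.11,-0.21,0,0,0,-1],[-0.93,-0.11,-0.27,0,0,0,-1],[-0.98,-0.12,-0.34,0,0,0,-1],[-1.01,-0.12,-0.41,0,0,0,-1],[-1.03,-0.13,-0.48,0,0,0,-1],[-1.04,-0.13,-0.56,0,0,0,-1],[-1.03,-0.13,-0.64,0,0,0,-1]], force=40)

```text
time_s: 18.0
ee_pos: [0.5465, 0.0769, 0.2182]
eef_rot: [[-0.993, -0.122, 0.006], [-0.122, 0.993, -0.001], [-0.006, -0.001, -1.0]]
wrist_force: [2.8, -3.7, 8.1]
gripper_width: 0.0195
```

Run:
```python
from h import *
im=cv2.imread("pics/s3.png");g=cv2.cvtColor(im,cv2.COLOR_BGR2GRAY)
s=g[472:497,388:414].astype(float);w=np.clip(np.median(s)-25-s,0,None);v,u=np.indices(s.shape)
u=((u*w).sum()/w.sum()+388+.5)/2.5-.5+120;v=((v*w).sum()/w.sum()+472+.5)/2.5-.5+60;print(u,v)
p=ray("side",u,v,.038)[:2];d=p-[.4921,.0644];c,sn=np.cos(.1215),np.sin(.1215);print(p,d@[c,sn],d@[-sn,c])
```

```text
279.3649280575539 253.2528776978417
[0.43936148 0.16383478] -0.04029810148182307 0.1050937183524058
```

Request:
servo_tool(motion=[[-1.02,-0.12,-0.71,0,0,0,-1],[-0.99,-0.12,-0.79,0,0,0,-1],[-0.95,-0.12,-0.85,0,0,0,-1],[-0.9,-0.11,-0.92,0,0,0,-1],[-0.84,-0.1,-0.97,0,0,0,-1],[-0.77,-0.09,-1.02,0,0,0,-1],[-0.7,-0.09,-1.05,0,0,0,-1],[-0.63,-0.08,-1.07,0,0,0,-1],[-0.55,-0.07,-1.09,0,0,0,-1],[-0.47,-0.06,-1.08,0,0,0,-1],[-0.4,-0.05,-1.07,0,0,0,-1],[-0.33,-0.04,-1.05,0,0,0,-1],[-0.26,-0.03,-1.01,0,0,0,-1],[-0.2,-0.02,-0.96,0,0,0,-1],[-0.14,-0.02,-0.9,0,0,0,-1],[-0.1,-0.01,-0.83,0,0,0,-1],[-0.06,-0.01,-0.75,0,0,0,-1],[-0.03,0.0,-0.6,0,0,0,-1],[0,0,0,0,0,0,-1]])

```text
time_s: 19.9
ee_pos: [0.4514, 0.0655, 0.0486]
eef_rot: [[-0.992, -0.122, 0.001], [-0.122, 0.992, -0.001], [-0.001, -0.001, -1.0]]
wrist_force: [3.0, -6.3, -3.8]
gripper_width: 0.0195
```

Press down the remaining ~7 mm to the stop.

Request:
servo_tool(motion=[[0,0,-0.4,0,0,0,-1],[0,0,-0.3,0,0,0,-1],[0,0,-0.2,0,0,0,-1],[0,0,-0.1,0,0,0,-1],[0,0,0,0,0,0,-1]])

```text
time_s: 20.4
ee_pos: [0.4531, 0.0657, 0.0426]
eef_rot: [[-0.992, -0.122, 0.004], [-0.122, 0.992, -0.0], [-0.004, -0.001, -1.0]]
wrist_force: [-11.2, -7.8, 57.1]
gripper_width: 0.0196
```

The shutter is on its stop, with the grip height back at its start value and a firm push reaction. I release it and go over the pin.

Request:
servo_tool(motion=[[0,0,0.3,0,0,0,-1],[0,0,0,0,0,0,0.1],[0,0,0,0,0,0,0.1],[0,0,0,0,0,0,0.1],[0,0,2,0,0,0,0.1],[0,0,3,0,0,0,0.1],[0,0,3,0,0,0,0.1],[0.3,-3,1,0,0,0,0.1],[0.3,-3,0,0,0,0,0.1],[0.3,-3,0,0,0,0,0.1],[0.1,-1.5,0,0,0,0,0.1],[0,0,0,0,0,0,0.1],[0,0,0,0,0,0,0.1]])

```text
time_s: 21.7
ee_pos: [0.4604, -0.0387, 0.1315]
eef_rot: [[-0.993, -0.121, -0.001], [-0.121, 0.993, 0.0], [0.001, 0.001, -1.0]]
wrist_force: [0.3, 0.1, -0.5]
gripper_width: 0.0505
```

Run:
```python
from h import *
s=r.state();print(s["ee_pos"],s["wrist_force"])
C=cam("wrist");im,d=r.get_image("wrist");cv2.imwrite("pics/w2.png",im)
b=im.astype(int);m=((b[...,2]>1.8*b[...,1])&(b[...,2]>1.8*b[...,0])&(b[...,2]>80)).astype(np.uint8);k,l,st,c=cv2.connectedComponentsWithStats(m)
P=cloud("wrist",d,C)
for i in range(1,k):
    if st[i,4]>60: print(st[i],c[i],np.median(P[(l==i)&(d>0)],0).round(4) if (d[l==i]>0).any() else 0)
K,R,t=C;q=K@(R.T@(np.array([.4625,-.04,.070])-t));print(q[:2]/q[2])
C=cam("side");im,d=r.get_image("side")
g=cv2.cvtColor(im,cv2.COLOR_BGR2GRAY);print(g[246:260,272:288])
```

```text
[ 0.4604079  -0.03873013  0.13154035] [ 0.32488511  0.07164051 -0.46813416]
[246 186  22  29 406] [256.37931034 202.32512315] [ 0.4594 -0.0402  0.074 ]
[255.95619536 205.31520498]
[[154 154 153 152 110 151 158 163 158 161 163 162 162 161 148 154]
 [152 152 151 147 130 148 153 156 152 161 160 160 161 161 153 151]
 [153 150 152 153 152 150 152 151 152 152 150 153 161 160 159 156]
 [153 150 152 151 148 151 151 147 151 145 147 153 155 153 155 155]
 [154 153 151 154 151 153 152 152 150 151 149 148 149 152 150 156]
 [150 150 152 149 151 153 152 149 149 149 151 147 149 149 148 161]
 [149 149 147 149 151 150 127  78  62 110 153 153 146 149 128 156]
 [155 153 151 154 149 151  85  90  93  56 135 154 150 126 159 159]
 [152 152 149 152 150 152 104 157 153  67 128 150 148 141 159 157]
 [153 153 154 152 153 155 120 144 110  87 141 149 144 154 159 160]
 [126 153 152 152 155 154 151 141 127 156 151 153 127 155 163 162]
 [ 76  68 100 122 150 153 151 156 154 157 152 152 140 157 162 161]
 [169  84  75  60  79 124 121 151 153 149 153 151 135 164 160 161]
 [164 165 166 154 143  73  62  65 124 125 148 132 160 161 160 162]]
```

The shutter is verified shut: the tongue hole is at the same side pixels as at the start. I grasp the pin.

Request:
servo_tool(motion=[[0.1,-0.13,-2,0,0,0,0.1],[0,0,-2,0,0,0,0.1],[0,0,-2,0,0,0,0.1],[0,0,-1.5,0,0,0,0.1],[0,0,-0.9,0,0,0,0.1],[0,0,0,0,0,0,0.1],[0,0,0,0,0,0,-1],[0,0,0,0,0,0,-1],[0,0,0,0,0,0,-1],[0,0,0,0,0,0,-1],[0,0,0,0,0,0,-1]], force=30)

```text
time_s: 22.9
ee_pos: [0.462, -0.0403, 0.0483]
eef_rot: [[-0.993, -0.122, 0.001], [-0.122, 0.993, -0.0], [-0.001, -0.0, -1.0]]
wrist_force: [0.1, 0.7, 3.5]
gripper_width: 0.0154
```

Request:
servo_tool(motion=[[0,0,0.8,0,0,0,-1],[0,0,1.2,0,0,0,-1],[0,0,1.5,0,0,0,-1],[0,0,2,0,0,0,-1],[0,0,2.5,0,0,0,-1],[0,0,2.5,0,0,0,-1],[-0.15,1.2,0,0,0,0,-1],[-0.25,2,0,0,0,0,-1],[-0.25,2.05,0,0,0,0,-1],[-0.25,2.05,0,0,0,0,-1],[-0.25,2.05,0,0,0,0,-1],[-0.25,2.05,0,0,0,0,-1],[-0.25,2.05,0,0,0,0,-1],[-0.25,2,0,0,0,0,-1],[-0.25,2,0,0,0,0,-1],[-0.2,1.7,0,0,0,0,-1],[-0.15,1.3,0,0,0,0,-1],[0,0,-1.5,0,0,0,-1],[0,0,-2,0,0,0,-1],[0,0,-1.2,0,0,0,-1]], force=30)

```text
time_s: 24.9
ee_pos: [0.4359, 0.1644, 0.1048]
eef_rot: [[-0.992, -0.122, -0.001], [-0.122, 0.992, -0.0], [0.001, -0.0, -1.0]]
wrist_force: [0.8, -0.1, -0.5]
gripper_width: 0.0152
```

Run:
```python
from h import *
r.get_image("wrist")
s=r.state();print(s["ee_pos"],s["wrist_force"],s["gripper_width"])
im,d=r.get_image("wrist");cv2.imwrite("pics/w3.png",cv2.resize(im[110:260,170:340],None,fx=4,fy=4,interpolation=2))
```

```text
[0.43509503 0.16391138 0.10345546] [-0.87187636  0.00339277 -1.74894232] 0.01511243223884813
```

View pics/w3.png

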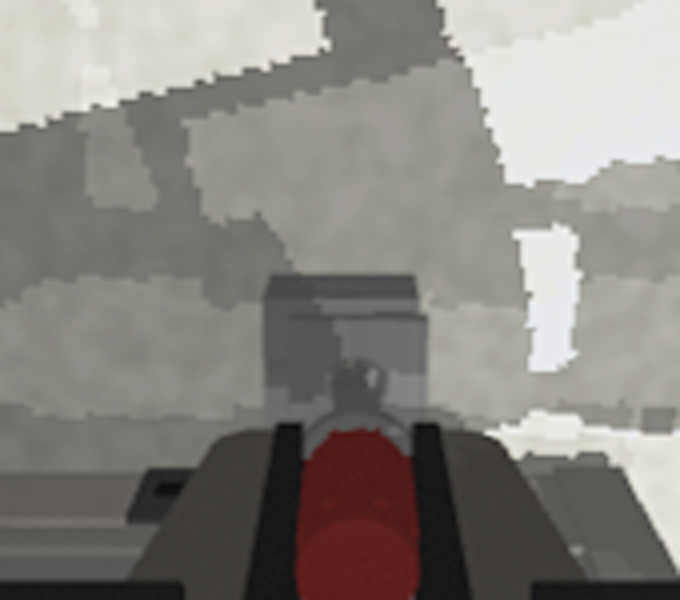

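The nose is over the tongue hole, slightly short in x. I correct that and descend to feel for it.

Request:
servo_tool(motion=[[0.17,0.04,0,0,0,0,-1],[0,0,-0.4,0,0,0,-1],[0,0,-0.4,0,0,0,-1],[0,0,-0.2,0,0,0,-1],[0,0,-0.2,0,0,0,-1],[0,0,-0.2,0,0,0,-1],[0,0,-0.1,0,0,0,-1],[0,0,0,0,0,0,-1]])

```text
time_s: 25.8
ee_pos: [0.4384, 0.1646, 0.0909]
eef_rot: [[-0.993, -0.122, -0.0], [-0.122, 0.993, -0.0], [0.0, -0.0, -1.0]]
wrist_force: [-0.3, 0.5, -0.4]
gripper_width: 0.0154
```

Request:
servo_tool(motion=[[0,0,-0.15,0,0,0,-1],[0,0,-0.15,0,0,0,-1],[0,0,-0.15,0,0,0,-1],[0,0,-0.1,0,0,0,-1],[0,0,0,0,0,0,-1]])

```text
time_s: 26.3
ee_pos: [0.4384, 0.1646, 0.0853]
eef_rot: [[-0.993, -0.122, -0.0], [-0.122, 0.993, -0.0], [0.0, -0.0, -1.0]]
wrist_force: [-1.1, 0.1, -0.6]
gripper_width: 0.0153
```

The nose is 6 mm into the tongue. I draw it toward −y by 3.4 mm and feel downwards.

Request:
servo_tool(motion=[[0.02,-0.17,0,0,0,0,-1],[0.02,-0.17,0,0,0,0,-1],[0,0,0,0,0,0,-1],[0,0,-0.15,0,0,0,-1],[0,0,-0.15,0,0,0,-1],[0,0,-0.15,0,0,0,-1],[0,0,-0.1,0,0,0,-1],[0,0,0,0,0,0,-1]])

```text
time_s: 27.1
ee_pos: [0.4387, 0.1612, 0.0798]
eef_rot: [[-0.993, -0.122, -0.0], [-0.122, 0.993, -0.0], [0.0, -0.0, -1.0]]
wrist_force: [-1.4, 1.4, -1.0]
gripper_width: 0.015
```

No upward reaction 2.5 mm below the lug's top, so the nose is in the hole. I continue down.

Request:
servo_tool(motion=[[0,0,-0.2,0,0,0,-1],[0,0,-0.2,0,0,0,-1],[0,0,-0.2,0,0,0,-1],[0,0,-0.2,0,0,0,-1],[0,0,0,0,0,0,-1]])

```text
time_s: 27.6
ee_pos: [0.4387, 0.1612, 0.0716]
eef_rot: [[-0.993, -0.122, -0.0], [-0.122, 0.993, -0.0], [0.0, -0.0, -1.0]]
wrist_force: [-0.9, 0.4, -2.0]
gripper_width: 0.0152
```

Request:
servo_tool(motion=[[0,0,-0.25,0,0,0,-1],[0,0,-0.25,0,0,0,-1],[0,0,-0.25,0,0,0,-1],[0,0,-0.25,0,0,0,-1],[0,0,-0.2,0,0,0,-1],[0,0,-0.1,0,0,0,-1],[0,0,-0.1,0,0,0,-1],[0,0,-0.05,0,0,0,-1],[0,0,0,0,0,0,-1]])

```text
time_s: 28.5
ee_pos: [0.4388, 0.1612, 0.0574]
eef_rot: [[-0.993, -0.122, -0.0], [-0.122, 0.993, -0.0], [0.0, -0.0, -1.0]]
wrist_force: [-1.6, 1.6, -0.5]
gripper_width: 0.0153
```

Request:
servo_tool(motion=[[0,0,-0.1,0,0,0,-1],[0,0,-0.1,0,0,0,-1],[0,0,0,0,0,0,-1]])

```text
time_s: 28.8
ee_pos: [0.439, 0.1613, 0.0563]
eef_rot: [[-0.993, -0.122, 0.0], [-0.122, 0.993, 0.0], [-0.0, 0.0, -1.0]]
wrist_force: [-5.1, 1.5, 16.6]
gripper_width: 0.0152
```

The flange is seated, with a 17 N reaction at the expected height. I relax, release and retreat upward.

Request:
servo_tool(motion=[[0,0,0.1,0,0,0,-1],[0,0,0,0,0,0,0.1],[0,0,0,0,0,0,0.1],[0,0,0,0,0,0,0.1],[0,0,0,0,0,0,0.1],[0,0,1,0,0,0,0.1],[0,0,2,0,0,0,0.1],[0,0,3,0,0,0,0.1],[-0.5,0,4,0,0,0,0.1],[-2,-1,4,0,0,0,0.1],[-2,-2,4,0,0,0,0.1],[-2,-2,2,0,0,0,0.1],[0,0,0,0,0,0,0.1],[0,0,0,0,0,0,0.1]])

```text
time_s: 30.2
ee_pos: [0.3742, 0.1112, 0.2573]
eef_rot: [[-0.993, -0.121, 0.002], [-0.121, 0.993, 0.001], [-0.003, 0.0, -1.0]]
wrist_force: [-0.0, -0.1, -0.7]
gripper_width: 0.0506
```

Run:
```python
from h import *
print(r.state()["ee_pos"],r.state()["wrist_force"])
o=np.array([.4921,.0644,0]);c,sn=np.cos(.1215),np.sin(.1215);M=np.array([[c,-sn,0],[sn,c,0],[0,0,1]])
for n in("side","top"):
    C=cam(n);im,d=r.get_image(n);L=(cloud(n,d,C)-o)@M;b=im.astype(int)
    m=(b[...,2]>1.8*b[...,1])&(b[...,2]>60)&(L[...,0]<-.02)&(L[...,0]>-.07)&(abs(L[...,1])<.15)&(L[...,2]<.15)
    q=L[m];print(n,len(q),np.median(q,0).round(4) if len(q) else 0,q[:,2].max() if len(q) else 0)
    m=cv2.inRange(cv2.cvtColor(im,cv2.COLOR_BGR2HSV),(20,120,80),(35,255,255));k,l,st,cc=cv2.connectedComponentsWithStats(m);print([cc[i].round(1) for i in range(1,k) if 200<st[i,4]<450])
    cv2.imwrite(f"pics/e_{n}.png",cv2.resize(im[60:330,100:400],None,fx=2,fy=2,interpolation=2))
```

```text
[0.37419018 0.11124197 0.25732539] [-0.03671719 -0.11897344 -0.69058335]
side 32 [-0.0394  0.1049  0.0851] 0.0884241173161624
[array([376.9,  23.4]), array([236.8, 316.9])]
top 22 [-0.0403  0.1012  0.0831] 0.08888026869942278
[array([125.7, 259.4])]
```

View pics/e_side.png

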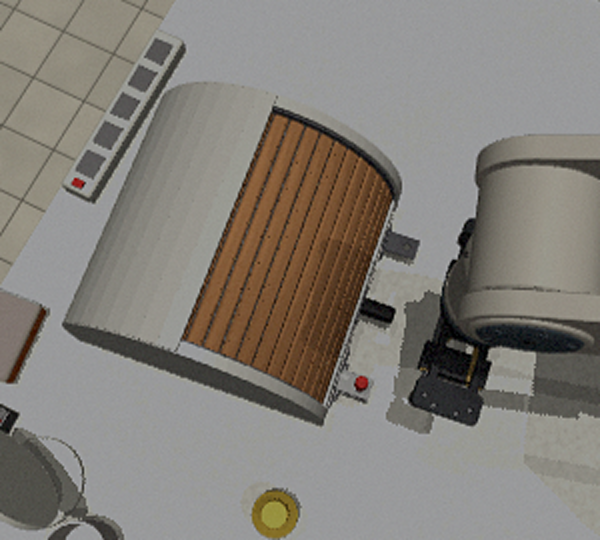

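The shutter is shut and the pin is home in the hasp at crop (361,383), knob top about 86 mm against 85 expected. The bottle has not moved and the arm is clear, so I hand in.

```bash
python3 -c "
from cell import r
print(r.state()['time_s']);print(r.job_done())"
```

```text
30.3
the job is handed in; nothing more can be done
None
```

The jar is in the cabinet, the shutter is shut and the lock pin is home. I handed the job in at 30.3 s, and no verdict was reported.

**What I did:** I rolled the shutter up, set the jar down on the cabinet floor at about cabinet (58, 0), and let go of it. I then rolled the shutter onto its stop. I moved the pin from its tab into the tongue, drew it about 3.4 mm toward −y, and pushed it through the lug until the flange seated.

**Last checks:**
- **Jar:** before closing, the side view showed it upright, with its top 101 mm above the desk as expected. I could not see it again once the shutter was shut.
- **Shutter:** after closing, the tongue hole was at the same side-camera pixels as at the start.
- **Pin:** the flange seated with a 17 N reaction within 1 mm of the expected height. The knob top read 85–88 mm against 85 expected.
- **Yellow bottle:** it did not move, to within half a pixel in both views.
- **Robot:** the arm was clear, with the wrist force near zero.

**Disagreements and gaps:**
- The cameras disagreed by about 3 mm on the lug hole's y: 102 mm from the top view, 105 mm from the side view. The pin went in at about 102.6 mm.
- I did not look at the cup and the amber bottle inside the cabinet directly. The gripper stayed at the front of the cabinet, well ahead of them.

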